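Pack the full paint tin and ease the touring case shut

ROBOT

A 6-joint arm with a two-finger parallel gripper is mounted at the origin on the work surface. World frame = base frame: x ahead of the robot, y to its left, z up, the work surface at z = 0. Lengths are in m, angles in rad, forces in N, time in s.
With the tool pointing down it reaches from about 0.25 to 0.775 m from the base axis. Payload 4 kg.
Tool frame: the origin (TCP) lies on the centre line of the jaws, within the pads' length; the fingertips stand 14 mm ahead of it and the grasp point (between the pads) lies 5 mm behind it (robot.tcp_to_tips is the distance from the TCP to the fingertips, in m); z points along the fingers, y is the line along which they close (so a half turn about z gives the same grasp; the last joint's range is limited). The gripper opens to 94 mm and grips with 3 to 60 N. Pads are 16 mm wide; open, the fingers measure 119 mm over their backs; the gripper's body (75 mm by 177 mm) begins 78 mm behind the grasp point.
Start: joints at [-1.432, 0.087, 1.371, -0, 1.684, -0.103], TCP at [0.132, -0.534, 0.22] pointing down, gripper open.
Joint ranges: [-3.1, 3.1], [-0.76, 2.03], [0.27, 2.55], [-1.08, 4.22], [0.17, 2.65], [-2.57, 2.57]. Speed limits (rad/s): [2.79, 2.79, 3.14, 3.14, 3.14, 3.14].

INTERFACE

Orientations are given as [roll, pitch, yaw] about the fixed x, y, z axes, in that order (R = Rz(yaw) Ry(pitch) Rx(roll)).
In Python, from bench import robot gives the robot as it stands.
- The arm moves only by the tool carry_out, never from a script. Its argument "increments" is a list of rows, each a list of 3 entries, a list of its own where there are three numbers: the closure in counts, from 0 (fully open) to 255 (shut), then the shift along the tool's x, y, z in mm, then the turn about the tool's z in degrees. In form: [[fingers, [dx, dy, dz], twist], ...]. A call has 1 to 8 rows; each row shifts and turns the commanded pose from where the row before left it, along the tool's axes as they then stand; what a row does not reach is not made up. A row lasts 1/10 s, in which the tool goes at most 50 mm and 8.59 degrees, less where a joint would pass 70% of its speed; a pose out of reach is approached as far as the arm can. A call with a gripper value outside its range is refused whole. The fingers move at their own pace and stop on an object; the grip force is fixed at half the most. Time passes only in rows, so rows that do not move let the fingers close. It gives the time, the measured TCP pose, the force, the opening and the grip force at its end, in the units of the state.
- robot.get_obs(): the state, without advancing time (a new reading comes with each control period).
- robot.snapshot(name): name is "side" or "top" or "wrist"; returns the picture (420x560x3 uint8, blue, green, red); there is no depth.
- robot.get_calibration(name): a dict with "vfov" (degrees; the focal length in pixels is half the picture's height over the tangent of half this angle, whatever the lens; pixels are square), "cx", "cy" (the principal point, pixels), "T" (4x4, takes a point from camera to world coordinates). Camera axes: x right, y down, z forward; pixel columns grow to the right and rows downward; lengths in m; the calibration is good to about 2 mm. A picture is of the moment at which its call begins: read the wrist's pose just before it. get_calibration takes no time and is no camera call; for the wrist camera it gives the pose at the moment of the call.
- robot.close_job(): hands the job in; it is judged then, once.
The state is a dict: "time": time; "joint_positions": joint angles; "qvel": joint speeds; "joint_torque": joint torques, N m; "tool_pos": TCP position; "ee_rot": TCP orientation; "wrist_force": force on the tool from outside, world axes, zero at the start; "wrist_torque": the same for the moment, N m; "width": finger opening in m; "finger_force": force on a finger pad.
Only numpy, scipy, OpenCV 4.12 (cv2) and the standard library are available. Lean on these libraries where they do the work, as an engineer would, in place of code of your own. Each camera call takes 0.05 s, during which the arm holds its last target. There are 200 camera calls.

TASK

The touring case must leave the workshop with the full tin of scene paint: of the three identical teal tins on the table one is full and two are nearly empty, so lift them to feel which is the heavy one and set it down, upright, in the empty middle bay of the open black case. Leave the nearly empty tins standing where they stood. Then push the heavy lid down from outside until it is fully shut, easing it down slowly at the end so that it does not slam, and do not disturb the other things on the table.

Things in the scene. Friction and masses are not known exactly. Their poses are not given: they have to be found in the camera images.
- case: black touring case, aluminium edges, fixed, 260 (its x) by 380 mm (its y); walls 8 mm thick, 100 mm high. Origin: centre of its underside; +x to the hinge side (robot's left), -x to the latches and a handle standing out 35 mm. Two dividers 90 mm high leave an empty middle bay from y -65 to +75 mm, 244 mm long in x; the side bays hold fixed pots and brushes, up to 90 mm high
- bay (a point): point on the floor of the empty middle bay (8 mm above the table), 45 mm from its centre towards the latches, clear of the open lid above; axes as the case. A tin standing here has its origin at this point and its top 3 mm above the case walls; the hollow lid clears it
- lid (a joint): lid angle (rad): 0 shut, 1.55 at its stop, starts at 1.25 to 1.5, almost upright. Black shell 260 mm from hinge to free edge, 380 wide, 40 deep, 1.3 to 1.7 kg. Friction hinges (2.25 N m) hold it at any angle; pushed square at 210 mm from the hinge it needs about 10 N when upright, 0.5 to 3 N near shut. Turning faster than 0.4 rad/s in the last 0.15 rad is a slam
- lid_hinge (a point): middle of the hinge line, on the case's rear top edge, 100 mm above the table; the hinge runs along the case's y
- lid_press (a point): where to push: on the lid's flat outer face, 210 mm from the hinge line, 50 mm from the free edge, mid-width. Its z points out of that face, which lies 40 mm outside the plane through hinge and lid rim. Turns with the lid; when shut it is 140 mm above the table, z up
- tin_a: one of three identical closed paint tins: upright steel cylinder 66 mm in diameter, 95 mm tall, teal label with a white band, loose. Origin: centre of its underside, z up. One tin is full (0.50 to 0.62 kg), two are nearly empty (0.13 to 0.21 kg): it cannot be seen, only felt by lifting. Which stands where varies
- tin_b: one of three identical closed paint tins: upright steel cylinder 66 mm in diameter, 95 mm tall, teal label with a white band, loose. Origin: centre of its underside, z up. One tin is full (0.50 to 0.62 kg), two are nearly empty (0.13 to 0.21 kg): it cannot be seen, only felt by lifting. Which stands where varies
- tin_c: one of three identical closed paint tins: upright steel cylinder 66 mm in diameter, 95 mm tall, teal label with a white band, loose. Origin: centre of its underside, z up. One tin is full (0.50 to 0.62 kg), two are nearly empty (0.13 to 0.21 kg): it cannot be seen, only felt by lifting. Which stands where varies
- bottle: black paint bottle with red cap, 70 mm in diameter, 212 mm tall, standing; origin at the centre of its underside; bystander
- tray: white plastic paint tray 150 by 105 mm, 35 mm high; origin at the centre of its underside; bystander
- glue_gun: pink hot-glue gun lying on its side, about 240 by 130 mm with the stick of glue, 32 mm high; origin under its barrel; bystander
- brush: paint brush 190 mm long lying along its x; origin under its middle; bystander
Mind the look-alikes: they are no part of the job. Leave any orange or yellow look-alike of the tin_a alone.

How it is judged:
By the outcome, as a careful person would: the job done as asked, in the order asked, and still so for the second after the job is handed in, with the robot touching nothing.
It also fails if it takes over 72 s, if anything falls off the work surface, if the arm or the gripper's body presses on something with over 40 N, if the wrist force passes 120 N, or if a joint passes its speed limit or range.

## Working session

There is one attempt and no reset: what is moved stays moved. The work goes in short steps, Python scripts to look and compute and a tool call to move; the robot and the scene stay as the last step left them, time stands still between calls to the robot, and variables do not carry over. Pictures are saved under pics/ and viewed, at most 10 in all, crops included, and the job is handed in when it is done.

Besides the shell and the picture viewer there is one more tool, called after "Emit:" as name([rows], argument=value, ...), one row to a line, values as JSON. carry_out: Moves the arm, as the interface text tells. Its arguments: {"type":"object","properties":{"increments":{"type":"array","items":{"type":"array"}}},"required":["increments"]}

```bash
mkdir -p pics; ls; cat > h.py <<'E'
import numpy as np, cv2
from bench import robot
def snap(n,f):
    im=robot.snapshot(n); cv2.imwrite('pics/'+f+'.png',im); return im
def ray(cal,u,v,z):
    f=210/np.tan(np.radians(cal['vfov'])/2); T=np.array(cal['T'])
    d=T[:3,:3]@np.array([(u-cal['cx'])/f,(v-cal['cy'])/f,1]); o=T[:3,3]
    return o+d*(z-o[2])/d[2]
def proj(cal,p):
    f=210/np.tan(np.radians(cal['vfov'])/2); T=np.array(cal['T'])
    q=T[:3,:3].T@(np.array(p)-T[:3,3]); return q[:2]/q[2]*f+[cal['cx'],cal['cy']]
E
python3 - <<'E'
from h import *
a=snap('top','top0');b=snap('side','side0')
for n in('top','side'):
    c=robot.get_calibration(n);print(n,c['vfov'],c['cx'],c['cy'],np.round(c['T'],3).tolist(),[k for k in c])
print(robot.get_obs())
E
```

```text
pics
top 51.2710933079419 274.66065296582167 212.69983622527602 [[0.043, -0.972, 0.232, 0.267], [-0.999, -0.043, 0.005, -0.124], [0.005, -0.232, -0.973, 1.241], [0.0, 0.0, 0.0, 1.0]] ['vfov', 'cx', 'cy', 'T']
side 47.10966572121404 277.2973374485567 213.82196345668947 [[-0.778, -0.438, 0.45, -0.124], [-0.628, 0.548, -0.552, 0.685], [-0.005, -0.712, -0.702, 1.127], [0.0, 0.0, 0.0, 1.0]] ['vfov', 'cx', 'cy', 'T']
{'time': 0.1, 'joint_positions': array([-1.43210564e+00,  8.78577290e-02,  1.37203793e+00, -4.07274331e-05,
        1.68364202e+00, -1.03165747e-01]), 'qvel': array([ 0.00076658, -0.00163371, -0.00325368,  0.00058119,  0.00183359,
       -0.00085684]), 'joint_torque': array([ 1.88958133e-03, -3.41251767e+01, -3.03301728e+01,  7.18939095e-02,
        3.04349838e-02, -9.94871948e-05]), 'tool_pos': array([ 0.13161092, -0.53354552,  0.21846706]), 'ee_rot': array([-3.13965380e+00, -1.60042257e-04,  2.41851736e-01]), 'wrist_force': array([0.48041622, 0.04288303, 1.10885102]), 'wrist_torque': array([ 0.00311477,  0.01477187, -0.0037677 ]), 'finger_force': 0.0, 'width': 0.094057808868296}
```

View pics/top0.png

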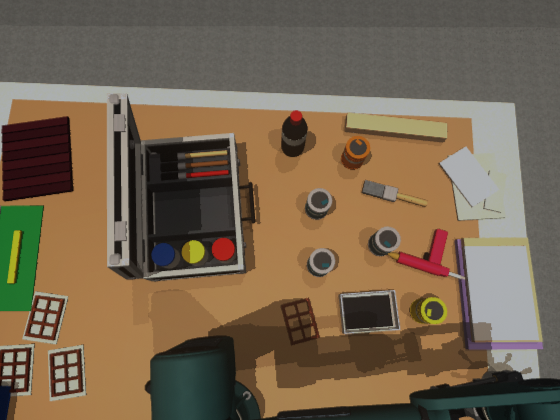

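View pics/side0.png

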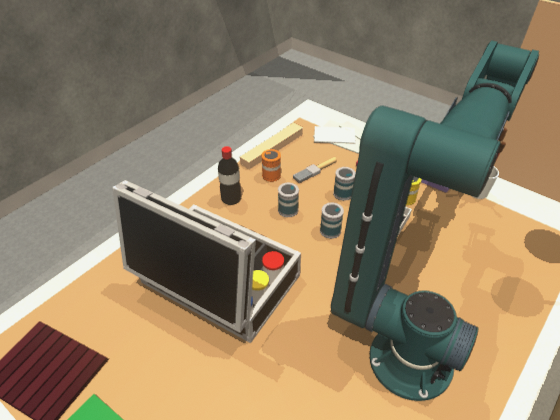

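```bash
python3 - <<'E'
from h import *
a=cv2.imread('pics/top0.png')
x=cv2.resize(a[80:350,90:490],None,fx=2,fy=2,interpolation=cv2.INTER_CUBIC)
cv2.imwrite('pics/crop.png',x)
c=robot.get_calibration('top')
g=cv2.cvtColor(a,cv2.COLOR_BGR2HSV)
m=((g[...,1]<90)|(g[...,0]>70)).astype(np.uint8)*255
cv2.imwrite('pics/m.png',m)
for u,v in [(319,199),(321,257),(385,237)]:
    P=ray(c,u,v,.095);print(P)
for u,v in [(235,137),(243,272),(147,140),(143,277)]: print(ray(c,u,v,.1))
E
```

```text
[ 0.58360887 -0.23700084  0.095     ]
[ 0.4258341  -0.24535139  0.095     ]
[ 0.48669524 -0.41456371  0.095     ]
[0.75123282 0.00160261 0.1       ]
[ 0.37720344 -0.04316477  0.1       ]
[0.73121224 0.2458568  0.1       ]
[0.35309823 0.21431967 0.1       ]
```

View pics/crop.png

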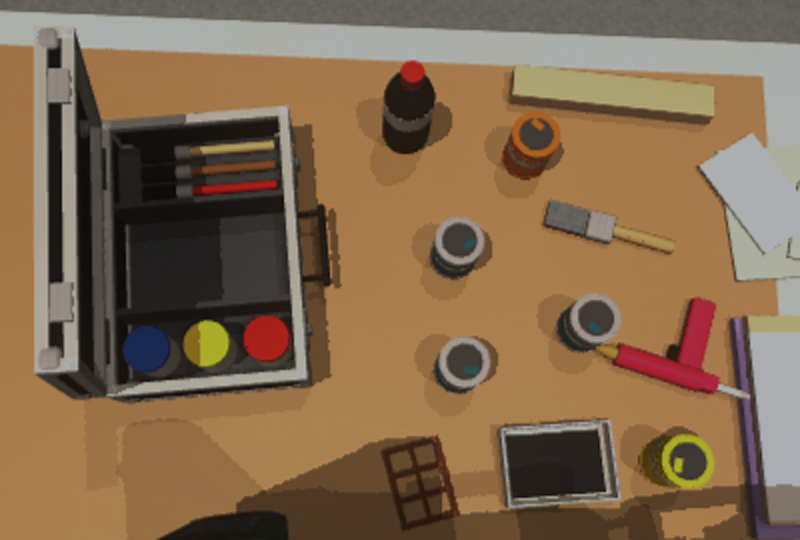

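```bash
python3 - <<'E'
from h import *
from scipy.optimize import brentq
c=robot.get_calibration('top');s=robot.get_calibration('side')
a=cv2.imread('pics/top0.png');b=cv2.imread('pics/side0.png')
def rim(im,cal,u,v,w=17):
    p=im[v-w:v+w+1,u-w:u+w+1];g=cv2.cvtColor(p,cv2.COLOR_BGR2HSV)
    m=((g[...,1]<60)&(g[...,2]>110)).astype(np.uint8)
    cs,_=cv2.findContours(m,cv2.RETR_EXTERNAL,cv2.CHAIN_APPROX_NONE)
    k=max(cs,key=len); (x,y),r=cv2.minEnclosingCircle(k); bx=cv2.boundingRect(k)
    P=ray(cal,u-w+x,v-w+y,.095); return np.round(P,4),round(r,1),bx,(u-w+x,v-w+y)
for u,v in [(319,201),(321,260),(386,239)]:
    r=rim(a,c,u,v);print(r, 'side px',proj(s,r[0]).round(1))
C=lambda x,y:((x+.5)/2-.5+90,(y+.5)/2-.5+80)
F=ray(c,*C(289,107),.1);N=ray(c,*C(308,380),.1);print(F,N,np.linalg.norm(F-N))
ey=(N-F);ey/=np.linalg.norm(ey);ex=np.array([-ey[1],ey[0],0]); ex=np.cross(ey,[0,0,1]);print('ex',ex,'ey',ey)
O=(F+N)/2+ex*.13;O[2]=0;H=O+ex*.13+[0,0,.1];print('case',O,'hinge',H,'bay',O-.045*ex+.005*ey)
L=lambda t,r,n,y:H+y*ey+ex*(-r*np.cos(t)+n*np.sin(t))+np.array([0,0,r*np.sin(t)+n*np.cos(t)])
for (px,n,y) in [((36,32),.04,-.19),((38,374),.04,.19),((74,32),0,-.19),((82,396),0,.19)]:
    print(px,[(round(t,2),np.round((proj(c,L(t,.26,n,y))-C(0,0)+[90*0,0])*2,0).tolist()) for t in np.arange(1.2,1.6,.05)])
print(proj(s,L(1.4,.26,.0,-.19)),proj(s,L(1.4,.26,0,.19)))
for t in(1.25,1.3,1.35,1.4,1.45,1.5):print(t,proj(s,L(t,.26,0,-.19)).round(),proj(s,L(t,.26,0,.19)).round(),proj(s,L(t,.26,.04,-.19)).round(),proj(s,L(t,.26,.04,.19)).round())
E
```

```text
(array([ 0.581 , -0.2375,  0.095 ]), 12.2, (5, 4, 25, 24), (319.1800003051758, 199.92000007629395)) side px [288.7 189.1]
(array([ 0.4165, -0.2476,  0.095 ]), 12.7, (6, 5, 25, 26), (321.8076915740967, 260.5769233703613)) side px [332.9 209.5]
(array([ 0.4817, -0.4207,  0.095 ]), 12.7, (6, 5, 26, 25), (387.34615325927734, 238.96153831481934)) side px [346.  172.9]
[0.76237362 0.00441961 0.1       ] [ 0.38310142 -0.04476342  0.1       ] 0.3824478693366153
ex [-0.12860061  0.99169647  0.        ] ey [-0.99169647 -0.12860061  0.        ]
case [0.55601944 0.10874864 0.        ] hinge [0.53930136 0.23766918 0.1       ] bay [0.55684798 0.06347929 0.        ]
(36, 32) [(np.float64(1.2), [86.0, 28.0]), (np.float64(1.25), [74.0, 27.0]), (np.float64(1.3), [62.0, 28.0]), (np.float64(1.35), [49.0, 28.0]), (np.float64(1.4), [37.0, 29.0]), (np.float64(1.45), [25.0, 29.0]), (np.float64(1.5), [13.0, 31.0]), (np.float64(1.55), [2.0, 32.0]), (np.float64(1.6), [-9.0, 34.0])]
(38, 374) [(np.float64(1.2), [91.0, 369.0]), (np.float64(1.25), [77.0, 370.0]), (np.float64(1.3), [63.0, 371.0]), (np.float64(1.35
[... 500 characters left out ...]
.0])]
(82, 396) [(np.float64(1.2), [132.0, 368.0]), (np.float64(1.25), [118.0, 368.0]), (np.float64(1.3), [105.0, 369.0]), (np.float64(1.35), [92.0, 370.0]), (np.float64(1.4), [78.0, 370.0]), (np.float64(1.45), [65.0, 371.0]), (np.float64(1.5), [51.0, 372.0]), (np.float64(1.55), [38.0, 373.0]), (np.float64(1.6), [25.0, 374.0])]
[127.0580494  180.23051276] [256.20066209 239.53386747]
1.25 [139. 175.] [266. 232.] [127. 179.] [256. 239.]
1.3 [135. 176.] [263. 234.] [123. 182.] [253. 242.]
1.35 [131. 178.] [259. 237.] [119. 184.] [249. 245.]
1.4 [127. 180.] [256. 240.] [115. 187.] [246. 249.]
1.45 [123. 183.] [253. 243.] [111. 190.] [242. 253.]
1.5 [119. 185.] [249. 246.] [107. 194.] [239. 258.]
```

Emit:
carry_out([
  [0,[0,0,0],-8.35],
  [0,[0,0,0],-8.35],
  [0,[0,0,0],-8.35],
  [0,[0,0,0],-8.35],
  [0,[0,0,0],-8.35],
  [0,[0,0,0],-8.35],
  [0,[0,0,0],-8.35],
  [0,[0,0,0],-8.35],
])

```text
time: 0.9
tool_pos: [0.1317, -0.5337, 0.2188]
ee_rot: [-3.141, -0.001, 1.414]
wrist_force: [0.2, 1.0, 0.2]
width: 0.094
finger_force: 0.0
```

Emit:
carry_out([
  [0,[0,0,0],-8.35],
  [0,[0,0,0],-8.35],
  [0,[0,0,0],0],
])

```text
time: 1.2
tool_pos: [0.1316, -0.5337, 0.2189]
ee_rot: [-3.142, -0.001, 1.699]
wrist_force: [-0.5, -0.4, 0.8]
width: 0.094
finger_force: 0.0
```

```bash
cat >> h.py <<'E'
TIN={1:(.581,-.2375),2:(.4165,-.2476),3:(.4817,-.4207),'bay':(.5568,.0635)}
from scipy.spatial.transform import Rotation as Ro
def to(p,z=None):
    o=robot.get_obs(); R=Ro.from_euler('xyz',o['ee_rot']).as_matrix(); t=o['tool_pos']
    p=np.array([p[0],p[1],t[2] if z is None else z])
    print('t',round(o['time'],2),'tcp',t.round(4),'rpy',np.degrees(o['ee_rot']).round(2),'F',o['wrist_force'].round(2),'w',round(o['width'],4),'move mm',(R.T@(p-t)*1000).round(1))
E
python3 -c "
from h import *
to(TIN[2])"
```

```text
t 1.2 tcp [ 0.1316 -0.5337  0.2189] rpy [-1.800e+02 -7.000e-02  9.734e+01] F [-0.5  -0.36  0.79] w 0.094 move mm [2.474e+02 3.191e+02 3.000e-01]
```

Emit:
carry_out([
  [0,[31,40,0],0],
  [0,[31,40,0],0],
  [0,[31,40,0],0],
  [0,[31,40,0],0],
  [0,[31,40,0],0],
  [0,[31,40,0],0],
  [0,[31,40,0],0],
  [0,[31,40,0],0],
])

```text
time: 2.0
tool_pos: [0.4149, -0.2488, 0.2194]
ee_rot: [3.141, 0.0, 1.695]
wrist_force: [-0.4, 0.2, 0.8]
width: 0.0939
finger_force: 0.0
```

Emit:
carry_out([
  [0,[0,0,0],0],
  [0,[0,0,0],0],
])

```text
time: 2.2
tool_pos: [0.4143, -0.2496, 0.2191]
ee_rot: [-3.141, -0.0, 1.7]
wrist_force: [-0.7, -0.4, -0.0]
width: 0.094
finger_force: 0.0
```

```bash
python3 -c "
from h import *
to(TIN[2]);snap('wrist','w1');T=np.array(robot.get_calibration('wrist')['T']);print(T.round(3).tolist());c=robot.get_calibration('wrist');print({k:proj(c,(*v,.095)).round() for k,v in TIN.items()})"
```

```text
t 2.2 tcp [ 0.4143 -0.2496  0.2191] rpy [-179.94   -0.     97.4 ] F [-0.72 -0.4  -0.02] w 0.094 move mm [ 1.7  2.5 -0. ]
[[0.992, 0.122, 0.032, 0.404], [0.126, -0.956, -0.264, -0.173], [-0.002, 0.266, -0.964, 0.384], [0.0, 0.0, 0.0, 1.0]]
{1: array([490., 219.]), 2: array([289., 206.]), 3: array([334., 391.]), 'bay': array([ 588., -262.])}
```

View pics/w1.png

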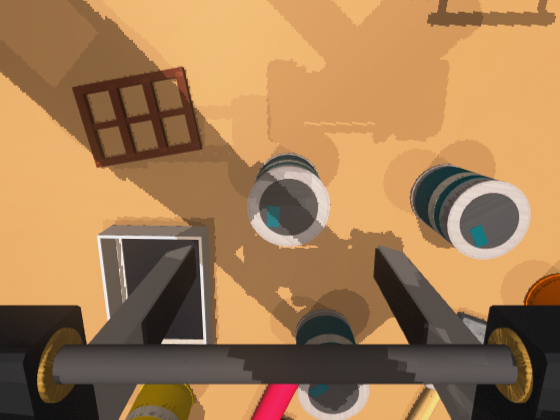

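The wrist view shows tin 2's lid at (289,206) and tin 1's at (487,219). Both are within 3 px of the predicted positions, so I'm descending on tin 2.

Emit:
carry_out([
  [0,[2,2.5,40],0],
  [0,[0,0,40],0],
  [0,[0,0,40],0],
  [0,[0,0,24],0],
  [0,[0,0,10],0],
  [0,[0,0,0],0],
  [130,[0,0,0],0],
  [130,[0,0,0],0],
])

```text
time: 3.05
tool_pos: [0.4171, -0.2496, 0.0676]
ee_rot: [3.139, 0.003, 1.698]
wrist_force: [0.0, -0.4, -1.2]
width: 0.0814
finger_force: 0.0
```

Emit:
carry_out([
  [130,[0,0,0],0],
  [130,[0,0,0],0],
  [130,[0,0,0],0],
  [130,[0,0,0],0],
  [130,[0,0,0],0],
])

```text
time: 3.55
tool_pos: [0.4169, -0.2487, 0.0667]
ee_rot: [3.14, 0.002, 1.699]
wrist_force: [0.1, 1.2, 6.0]
width: 0.0656
finger_force: 30.0
```

Emit:
carry_out([
  [130,[0,0,-10],0],
  [130,[0,0,-10],0],
  [130,[0,0,-10],0],
  [130,[0,0,0],0],
  [130,[0,0,0],0],
  [130,[0,0,0],0],
  [130,[0,0,0],0],
])

```text
time: 4.25
tool_pos: [0.4157, -0.248, 0.0949]
ee_rot: [-3.141, -0.001, 1.699]
wrist_force: [0.9, -1.1, -1.4]
width: 0.0659
finger_force: 30.0
```

Emit:
carry_out([
  [130,[0,0,0],0],
  [130,[0,0,0],0],
])

```text
time: 4.45
tool_pos: [0.416, -0.2481, 0.0952]
ee_rot: [-3.141, -0.0, 1.699]
wrist_force: [0.5, 0.2, -1.1]
width: 0.0656
finger_force: 30.0
```

Tin 2 is light (about 1.3 N), so I'm setting it back.

Emit:
carry_out([
  [130,[0,0,12],0],
  [130,[0,0,12],0],
  [130,[0,0,5],0],
  [130,[0,0,0],0],
  [130,[0,0,0],0],
  [0,[0,0,0],0],
  [0,[0,0,0],0],
  [0,[0,0,0],0],
])

```text
time: 5.25
tool_pos: [0.4163, -0.2484, 0.0662]
ee_rot: [3.141, 0.0, 1.699]
wrist_force: [0.2, 0.4, -0.2]
width: 0.0863
finger_force: 0.0
```

Emit:
carry_out([
  [0,[0,0,0],0],
  [0,[0,0,0],0],
  [0,[0,0,-30],0],
  [0,[0,0,-40],0],
  [0,[0,0,-40],0],
  [0,[0,0,-40],0],
  [0,[0,0,0],0],
])

```text
time: 5.95
tool_pos: [0.4187, -0.2502, 0.2236]
ee_rot: [3.132, 0.009, 1.699]
wrist_force: [1.1, -0.0, 0.8]
width: 0.0937
finger_force: 0.0
```

```bash
python3 -c "
from h import *
to(TIN[1])"
```

```text
t 5.95 tcp [ 0.4187 -0.2502  0.2236] rpy [179.46   0.54  97.35] F [ 1.11 -0.02  0.81] w 0.0937 move mm [ -8.2 162.6   1.6]
```

Emit:
carry_out([
  [0,[-2.5,40,0],0],
  [0,[-2.5,40,0],0],
  [0,[-2.5,40,0],0],
  [0,[-2.5,43,0],0],
  [0,[0,0,0],0],
  [0,[0,0,0],0],
  [0,[0,0,0],0],
])

```text
time: 6.65
tool_pos: [0.5782, -0.2374, 0.2162]
ee_rot: [-3.141, -0.0, 1.699]
wrist_force: [-0.6, -1.0, 0.2]
width: 0.0941
finger_force: 0.0
```

```bash
python3 -c "
from h import *
to(TIN[1],.065)"
```

```text
t 6.65 tcp [ 0.5782 -0.2374  0.2162] rpy [-1.7995e+02 -1.0000e-02  9.7330e+01] F [-0.56 -0.96  0.18] w 0.0941 move mm [ -0.5   2.9 151.2]
```

Emit:
carry_out([
  [0,[-0.5,3,40],0],
  [0,[0,0,40],0],
  [0,[0,0,40],0],
  [0,[0,0,20],0],
  [0,[0,0,10],0],
  [0,[0,0,0],0],
  [130,[0,0,0],0],
  [130,[0,0,0],0],
])

```text
time: 7.45
tool_pos: [0.5832, -0.2382, 0.0692]
ee_rot: [3.138, 0.003, 1.699]
wrist_force: [0.1, 0.2, 1.0]
width: 0.0816
finger_force: 0.0
```

Emit:
carry_out([
  [130,[0,0,0],0],
  [130,[0,0,0],0],
  [130,[0,0,0],0],
  [130,[0,0,0],0],
  [130,[0,0,-10],0],
  [130,[0,0,-10],0],
  [130,[0,0,-10],0],
  [130,[0,0,0],0],
])

```text
time: 8.25
tool_pos: [0.5833, -0.238, 0.0989]
ee_rot: [3.138, 0.002, 1.699]
wrist_force: [0.4, -0.4, -1.6]
width: 0.0657
finger_force: 30.0
```

Emit:
carry_out([
  [130,[0,0,0],0],
  [130,[0,0,0],0],
  [130,[0,0,0],0],
  [130,[0,0,0],0],
  [130,[0,0,0],0],
])

```text
time: 8.75
tool_pos: [0.582, -0.2373, 0.0961]
ee_rot: [-3.141, -0.0, 1.699]
wrist_force: [0.1, -0.7, -0.9]
width: 0.0661
finger_force: 30.0
```

Emit:
carry_out([
  [130,[0,0,0],0],
])

```text
time: 8.85
tool_pos: [0.5821, -0.2374, 0.0963]
ee_rot: [-3.141, -0.0, 1.699]
wrist_force: [0.7, -0.6, -0.9]
width: 0.066
finger_force: 30.0
```

Tin 1 is light as well, so I'm putting it back and going to tin 3.

Emit:
carry_out([
  [130,[0,0,12],0],
  [130,[0,0,12],0],
  [130,[0,0,5],0],
  [130,[0,0,0],0],
  [130,[0,0,0],0],
  [0,[0,0,0],0],
  [0,[0,0,0],0],
  [0,[0,0,0],0],
])

```text
time: 9.65
tool_pos: [0.5822, -0.2374, 0.0669]
ee_rot: [3.142, -0.0, 1.699]
wrist_force: [1.0, 0.7, -0.7]
width: 0.0864
finger_force: 0.0
```

Emit:
carry_out([
  [0,[0,0,0],0],
  [0,[0,0,0],0],
  [0,[0,0,-30],0],
  [0,[0,0,-40],0],
  [0,[0,0,-40],0],
  [0,[0,0,-40],0],
  [0,[0,0,0],0],
  [0,[0,0,0],0],
])

```text
time: 10.45
tool_pos: [0.5827, -0.2377, 0.219]
ee_rot: [3.139, 0.002, 1.699]
wrist_force: [-0.0, -0.9, -1.0]
width: 0.0938
finger_force: 0.0
```

Emit:
carry_out([
  [0,[0,0,0],0],
  [0,[0,0,0],0],
])

```text
time: 10.65
tool_pos: [0.5812, -0.237, 0.2148]
ee_rot: [-3.138, -0.002, 1.699]
wrist_force: [0.3, -0.0, -0.1]
width: 0.094
finger_force: 0.0
```

```bash
python3 -c "
from h import *
to(TIN[3],.22)"
```

```text
t 10.65 tcp [ 0.5812 -0.237   0.2148] rpy [-1.7978e+02 -1.4000e-01  9.7350e+01] F [ 0.28 -0.04 -0.09] w 0.094 move mm [-169.5 -122.2   -5.2]
```

Emit:
carry_out([
  [0,[-34,-24.5,0],0],
  [0,[-34,-24.5,0],0],
  [0,[-34,-24.5,0],0],
  [0,[-34,-24.5,0],0],
  [0,[-34,-24.5,0],0],
  [0,[0,0,0],0],
  [0,[0,0,0],0],
  [0,[0,0,0],0],
])

```text
time: 11.45
tool_pos: [0.4827, -0.4205, 0.2165]
ee_rot: [-3.141, -0.002, 1.7]
wrist_force: [0.1, 0.9, -0.2]
width: 0.0937
finger_force: 0.0
```

```bash
python3 -c "
from h import *
to(TIN[3],.067)"
```

```text
t 11.45 tcp [ 0.4827 -0.4205  0.2165] rpy [-1.7996e+02 -1.1000e-01  9.7410e+01] F [ 0.13  0.89 -0.17] w 0.0937 move mm [ -0.3  -0.9 149.5]
```

Emit:
carry_out([
  [0,[-0.5,-1,40],0],
  [0,[0,0,40],0],
  [0,[0,0,40],0],
  [0,[0,0,20],0],
  [0,[0,0,9],0],
  [0,[0,0,0],0],
  [130,[0,0,0],0],
  [130,[0,0,0],0],
])

```text
time: 12.25
tool_pos: [0.4827, -0.4231, 0.071]
ee_rot: [3.139, 0.004, 1.7]
wrist_force: [0.1, -0.2, 0.5]
width: 0.0813
finger_force: 0.0
```

Emit:
carry_out([
  [130,[0,0,0],0],
  [130,[0,0,0],0],
  [130,[0,0,0],0],
  [130,[0,0,0],0],
  [130,[0,0,0],0],
])

```text
time: 12.75
tool_pos: [0.4825, -0.4228, 0.07]
ee_rot: [3.139, 0.002, 1.699]
wrist_force: [4.3, 0.6, 5.5]
width: 0.0659
finger_force: 30.0
```

Emit:
carry_out([
  [130,[0,0,-10],0],
  [130,[0,0,-10],0],
  [130,[0,0,-10],0],
  [130,[0,0,0],0],
  [130,[0,0,0],0],
  [130,[0,0,0],0],
  [130,[0,0,0],0],
])

```text
time: 13.45
tool_pos: [0.481, -0.422, 0.0976]
ee_rot: [-3.141, -0.001, 1.699]
wrist_force: [0.5, -0.4, -5.0]
width: 0.0658
finger_force: 30.0
```

Emit:
carry_out([
  [130,[0,0,0],0],
])

```text
time: 13.55
tool_pos: [0.4812, -0.4221, 0.0979]
ee_rot: [-3.141, -0.001, 1.699]
wrist_force: [0.0, 0.4, -4.8]
width: 0.0656
finger_force: 30.0
```

Tin 3 is the heavy one (4.9 N). I'm carrying it to the bay.

Emit:
carry_out([
  [130,[0,0,-20],0],
  [130,[0,0,-35],0],
  [130,[0,0,-35],0],
  [130,[0,0,-30],0],
  [130,[0,0,-10],0],
  [130,[0,0,0],0],
  [130,[0,0,0],0],
  [130,[0,0,0],0],
])

```text
time: 14.35
tool_pos: [0.4807, -0.4215, 0.2252]
ee_rot: [-3.138, -0.004, 1.699]
wrist_force: [-0.2, -0.4, -6.0]
width: 0.0655
finger_force: 30.0
```

```bash
python3 -c "
from h import *
to(TIN['bay'])"
```

```text
t 14.35 tcp [ 0.4807 -0.4215  0.2252] rpy [-179.81   -0.25   97.35] F [-0.2  -0.36 -5.96] w 0.0655 move mm [471.3 137.6   1.6]
```

Emit:
carry_out([
  [130,[17,5,0],0],
  [130,[35,10,0],0],
  [130,[35,10,0],0],
  [130,[35,10,0],0],
  [130,[35,10,0],0],
  [130,[35,10,0],0],
  [130,[35,10,0],0],
  [130,[35,10,0],0],
])

```text
time: 15.15
tool_pos: [0.5215, -0.1501, 0.2273]
ee_rot: [-3.14, -0.002, 1.7]
wrist_force: [0.8, 0.6, -5.1]
width: 0.0652
finger_force: 30.0
```

Emit:
carry_out([
  [130,[35,10,0],0],
  [130,[35,10,0],0],
  [130,[35,10,0],0],
  [130,[35,10,0],0],
  [130,[35,10,0],0],
  [130,[24,8,0],0],
  [130,[10,5,0],0],
  [130,[0,0,0],0],
])

```text
time: 15.95
tool_pos: [0.5575, 0.0641, 0.2275]
ee_rot: [-3.14, -0.0, 1.702]
wrist_force: [-0.2, -0.2, -6.1]
width: 0.0657
finger_force: 30.0
```

Emit:
carry_out([
  [130,[0,0,0],0],
  [130,[0,0,0],0],
  [130,[0,0,0],0],
])

```text
time: 16.25
tool_pos: [0.5579, 0.0612, 0.2284]
ee_rot: [-3.141, 0.0, 1.697]
wrist_force: [0.0, -1.0, -4.8]
width: 0.0655
finger_force: 30.0
```

```bash
python3 -c "
from h import *
to(TIN['bay'],.079)
snap('top','t2');w=snap('wrist','w2');s=snap('side','s2')
cv2.imwrite('pics/c2.png',np.hstack([w[:400,:420],s[120:330,60:420].repeat(1,0)] if 0 else [cv2.resize(w,(400,300)),cv2.resize(s[120:345,80:380],(400,300))]))"
```

```text
t 16.25 tcp [0.5579 0.0612 0.2284] rpy [-1.7999e+02  2.0000e-02  9.7240e+01] F [ 0.01 -0.99 -4.82] w 0.0655 move mm [  2.4  -0.8 149.4]
```

View pics/c2.png

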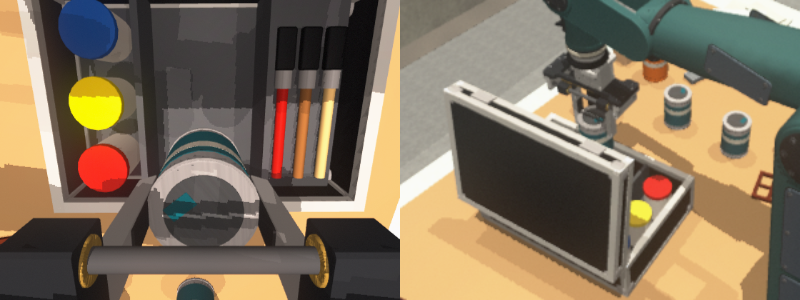

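The wrist view shows the tin centred between the two dividers, and the side view shows the arm clear of the lid. I'm lowering it.

Emit:
carry_out([
  [130,[2,-1,15],0],
  [130,[0,0,25],0],
  [130,[0,0,25],0],
  [130,[0,0,25],0],
  [130,[0,0,25],0],
  [130,[0,0,20],0],
  [130,[0,0,0],0],
  [130,[0,0,0],0],
])

```text
time: 17.2
tool_pos: [0.5563, 0.0644, 0.0928]
ee_rot: [-3.14, -0.0, 1.699]
wrist_force: [0.2, 0.3, -5.4]
width: 0.0656
finger_force: 30.0
```

Emit:
carry_out([
  [130,[0,0,0],0],
  [130,[0,0,4],0],
  [130,[0,0,4],0],
  [130,[0,0,0],0],
  [130,[0,0,0],0],
  [130,[0,0,0],0],
])

```text
time: 17.8
tool_pos: [0.5569, 0.0643, 0.0856]
ee_rot: [3.141, 0.0, 1.699]
wrist_force: [0.1, -0.4, -4.7]
width: 0.0659
finger_force: 30.0
```

Emit:
carry_out([
  [130,[0,0,3],0],
  [130,[0,0,2],0],
  [130,[0,0,1],0],
  [130,[0,0,0],0],
  [130,[0,0,0],0],
])

```text
time: 18.3
tool_pos: [0.5567, 0.0643, 0.0794]
ee_rot: [-3.141, 0.0, 1.699]
wrist_force: [-0.1, 0.2, -5.1]
width: 0.0657
finger_force: 30.0
```

Emit:
carry_out([
  [130,[0,0,1],0],
  [130,[0,0,1],0],
  [130,[0,0,0],0],
  [130,[0,0,0],0],
])

```text
time: 18.7
tool_pos: [0.5569, 0.0644, 0.078]
ee_rot: [3.141, 0.0, 1.699]
wrist_force: [-0.3, 0.5, -2.9]
width: 0.0656
finger_force: 30.0
```

Contact has begun. One more millimetre, then I'll release to about 80 mm and rise.

Emit:
carry_out([
  [130,[0,0,1],0],
  [130,[0,0,0],0],
  [130,[0,0,0],0],
  [35,[0,0,0],0],
  [35,[0,0,0],0],
  [35,[0,0,0],0],
  [35,[0,0,0],0],
  [35,[0,0,0],0],
])

```text
time: 19.5
tool_pos: [0.5568, 0.0643, 0.0763]
ee_rot: [3.142, 0.0, 1.699]
wrist_force: [0.0, 0.3, -0.4]
width: 0.0814
finger_force: 0.0
```

Emit:
carry_out([
  [35,[0,0,-15],0],
  [35,[0,0,-25],0],
  [35,[0,0,-35],0],
  [35,[0,0,-35],0],
  [35,[0,0,-35],0],
  [35,[0,0,0],0],
  [35,[0,0,0],0],
  [35,[0,0,0],0],
])

```text
time: 20.3
tool_pos: [0.5561, 0.0643, 0.2202]
ee_rot: [-3.139, -0.0, 1.699]
wrist_force: [0.1, 0.6, -0.6]
width: 0.0808
finger_force: 0.0
```

```bash
python3 -c "
from h import *
to(TIN['bay'],.079)
w=snap('wrist','w3');c=robot.get_calibration('wrist');print(proj(c,(*TIN['bay'],.103)),np.degrees(robot.get_obs()['joint_positions']).round())
cv2.imwrite('pics/c3.png',cv2.resize(w,(400,300)))"
```

```text
t 20.3 tcp [0.5561 0.0643 0.2202] rpy [-1.7987e+02 -1.0000e-02  9.7350e+01] F [ 0.07  0.61 -0.57] w 0.0808 move mm [ -0.9   0.9 141.2]
[286.66474393 212.56675521] [ 1.  6. 77. -0. 97. -7.]
```

View pics/c3.png

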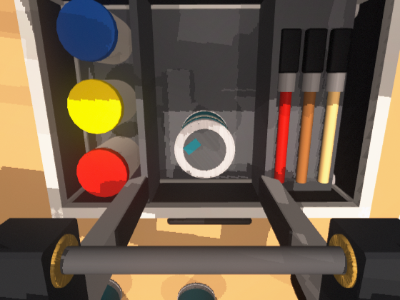

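The tin stands upright at the bay point: its lid is at (286,210) full-scale and was predicted at (287,213). Next I close the fingers, rise, and go over the lid.

Emit:
carry_out([
  [255,[0,0,-30],0],
  [255,[0,0,-40],0],
  [255,[0,0,-40],0],
  [255,[0,0,-40],0],
  [255,[0,0,-40],0],
  [255,[0,0,-20],0],
  [255,[0,0,0],0],
  [255,[0,0,0],0],
])

```text
time: 21.15
tool_pos: [0.557, 0.0643, 0.4295]
ee_rot: [-3.139, -0.0, 1.699]
wrist_force: [0.1, -0.5, -0.5]
width: 0.0208
finger_force: 0.0
```

Emit:
carry_out([
  [255,[0,0,0],0],
  [255,[0,0,0],0],
])

```text
time: 21.35
tool_pos: [0.5565, 0.0644, 0.4289]
ee_rot: [-3.137, -0.0, 1.699]
wrist_force: [-0.0, 0.2, 0.5]
width: 0.005
finger_force: 0.0
```

```bash
python3 -c "
from h import *
to((.5335,.2823))
s=snap('side','s4');cv2.imwrite('pics/c4.png',s)"
```

```text
t 21.35 tcp [0.5565 0.0644 0.4289] rpy [-1.7973e+02 -2.0000e-02  9.7360e+01] F [-0.01  0.22  0.54] w 0.005 move mm [2.191e+02 5.100e+00 1.000e-01]
```

View pics/c4.png

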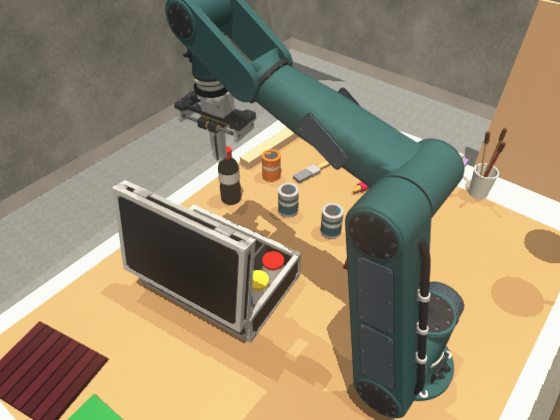

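The side view shows the fingertips above the lid's top edge and the forearm high and clear. I'm crossing over the lid.

Emit:
carry_out([
  [255,[15,0,0],0],
  [255,[30,1,0],0],
  [255,[30,1,0],0],
  [255,[30,1,0],0],
  [255,[30,1,0],0],
  [255,[30,1,0],0],
  [255,[30,0,0],0],
  [255,[24,0,0],0],
])

```text
time: 22.2
tool_pos: [0.5326, 0.2849, 0.431]
ee_rot: [-3.141, -0.0, 1.701]
wrist_force: [-0.0, 0.7, 0.4]
width: 0.0003
finger_force: 0.0
```

Emit:
carry_out([
  [255,[0,0,0],0],
  [255,[0,0,0],0],
  [255,[0,0,0],0],
])

```text
time: 22.5
tool_pos: [0.5336, 0.2818, 0.4315]
ee_rot: [3.142, 0.0, 1.699]
wrist_force: [-0.3, -0.5, 0.1]
width: 0.0003
finger_force: 0.0
```

```bash
python3 -c "
from h import *
to((.5335,.2823),.304)
P=np.array([.5393,.2377,.1]);ex=np.array([-.1286,.9917,0])
# TCP path: tips centre = press point + 8 mm in +x
for t in np.arange(1.4,-.01,-.1):
    x=-.21*np.cos(t)+.04*np.sin(t);z=.1+.21*np.sin(t)+.04*np.cos(t)
    print(round(t,1),round(x*1000),round(z*1000))"
```

```text
t 22.5 tcp [0.5336 0.2818 0.4315] rpy [1.800e+02 2.000e-02 9.732e+01] F [-0.27 -0.46  0.07] w 0.0003 move mm [  0.6  -0.  127.5]
1.4 4 314
1.3 -18 313
1.2 -39 310
1.1 -60 305
1.0 -80 298
0.9 -99 289
0.8 -118 279
0.7 -135 266
0.6 -151 252
0.5 -165 236
0.4 -178 219
0.3 -189 200
0.2 -198 181
0.1 -205 161
-0.0 -210 140
```

Emit:
carry_out([
  [255,[0,0,30],0],
  [255,[0,0,35],0],
  [255,[0,0,35],0],
  [255,[0,0,20],0],
  [255,[0,0,5],0],
  [255,[-5,0,0],0],
  [255,[-5,0,0],0],
  [255,[-5,0,0],0],
])

```text
time: 23.3
tool_pos: [0.5364, 0.2667, 0.3088]
ee_rot: [3.138, -0.001, 1.699]
wrist_force: [0.6, -0.4, -0.1]
width: 0.0005
finger_force: 0.0
```

Emit:
carry_out([
  [255,[-5,0,0],0],
  [255,[-4,0,0],0],
  [255,[-4,0,0],0],
  [255,[-4,0,0],0],
  [255,[-4,0,0],0],
  [255,[0,0,0],0],
])

```text
time: 23.9
tool_pos: [0.538, 0.2506, 0.3073]
ee_rot: [3.139, -0.009, 1.704]
wrist_force: [-1.2, 9.4, 1.5]
width: 0.0006
finger_force: 5.0
```

I'm in contact with the lid at 9 N. Now I push it over.

Emit:
carry_out([
  [255,[-5,0,0],0],
  [255,[-7,0,0],0],
  [255,[-8,0,0],0],
  [255,[-8,0,0],0],
  [255,[-8,0,0],0],
  [255,[-8,0,0],0],
  [255,[-7,0,0],0],
  [255,[-7,0,0],0],
])

```text
time: 24.7
tool_pos: [0.5448, 0.193, 0.3058]
ee_rot: [-3.14, -0.008, 1.705]
wrist_force: [-1.0, 9.5, -2.0]
width: 0.0005
finger_force: 4.0
```

```bash
cat >>h.py <<'E'
def lid():
    from scipy.optimize import brentq
    o=robot.get_obs();t=o['tool_pos'];ex=np.array([-.1286,.9917,0])
    u=(t-[.5393,.2377,.1])@ex-.008; w=t[2]-.114
    th=np.arctan2(w,-u)-np.arcsin(.04/np.hypot(u,w))
    print('t',o['time'],'u',round(u*1000,1),'w',round(w*1000,1),'theta',round(th,3),'r',round(1000*np.sqrt(u*u+w*w-.0016),1),'F',o['wrist_force'].round(1),'y',((t-[.5393,.2377,.1])@[.9917,.1286,0]).round(4),'q',o['joint_positions'].round(2))
E
python3 -c "
from h import *
lid()"
```

```text
t 24.7 u -53.1 w 191.8 theta 1.098 r 194.9 F [-1.   9.5 -2. ] y -0.0003 q [0.24 0.15 1.13 0.01 1.86 0.11]
```

Emit:
carry_out([
  [255,[-7,0,0.7],0],
  [255,[-7,0,0.7],0],
  [255,[-7,0,0.7],0],
  [255,[-7,0,2],0],
  [255,[-7,0,2],0],
  [255,[-7,0,2],0],
  [255,[-10,0,4],0],
  [255,[-10,0,4],0],
])

```text
time: 25.5
tool_pos: [0.5532, 0.1303, 0.2906]
ee_rot: [3.141, -0.006, 1.703]
wrist_force: [-1.5, 7.2, 0.7]
width: 0.0004
finger_force: 2.8
```

```bash
python3 -c "
from h import *
lid()"
```

```text
t 25.5 u -116.3 w 176.6 theta 0.798 r 207.6 F [-1.5  7.2  0.7] y 0.0 q [ 0.13  0.13  1.19  0.01  1.83 -0.  ]
```

Emit:
carry_out([
  [255,[-6,0,4],0],
  [255,[-6,0,4],0],
  [255,[-6,0,4],0],
  [255,[-5.5,0,5],0],
  [255,[-5.5,0,5],0],
  [255,[-5.5,0,5],0],
  [255,[-5,0,5.5],0],
  [255,[-5,0,5.5],0],
])

```text
time: 26.3
tool_pos: [0.5593, 0.0845, 0.2527]
ee_rot: [3.141, -0.002, 1.701]
wrist_force: [-1.0, 4.9, 2.8]
width: 0.0003
finger_force: 2.0
```

```bash
python3 -c "
from h import *
lid()"
```

```text
t 26.3 u -162.5 w 138.7 theta 0.518 r 209.9 F [-1.   4.9  2.8] y 0.0001 q [ 0.05  0.12  1.27  0.    1.75 -0.08]
```

Emit:
carry_out([
  [255,[-4.5,0,5.5],0],
  [255,[-4.5,0,5.5],0],
  [255,[-4,0,6],0],
  [255,[-4,0,6],0],
  [255,[-3.5,0,6],0],
  [255,[-3,0,6],0],
  [255,[-2.5,0,5],0],
  [255,[-2,0,4],0],
])

```text
time: 27.1
tool_pos: [0.5631, 0.0548, 0.208]
ee_rot: [3.141, 0.001, 1.699]
wrist_force: [0.7, 1.4, 3.4]
width: 0.0003
finger_force: 1.6
```

```bash
python3 -c "
from h import *
lid()"
```

```text
t 27.1 u -192.5 w 94.0 theta 0.267 r 210.4 F [0.7 1.4 3.4] y 0.0001 q [-0.    0.12  1.35 -0.    1.66 -0.13]
```

Emit:
carry_out([
  [255,[-1.5,0,4],0],
  [255,[-1.5,0,4],0],
  [255,[-1.5,0,4],0],
  [255,[-1,0,3],0],
  [255,[-1,0,3],0],
  [255,[-1,0,3],0],
  [255,[-1,0,3],0],
  [255,[-1,0,3],0],
])

```text
time: 27.9
tool_pos: [0.5642, 0.046, 0.1811]
ee_rot: [3.141, 0.0, 1.699]
wrist_force: [0.2, -2.2, 3.8]
width: 0.0004
finger_force: 1.7
```

Emit:
carry_out([
  [255,[-0.5,0,3],0],
  [255,[-0.5,0,3],0],
  [255,[-0.5,0,2],0],
  [255,[-0.5,0,2],0],
  [255,[0,0,2],0],
  [255,[0,0,2],0],
])

```text
time: 28.5
tool_pos: [0.5644, 0.0441, 0.1672]
ee_rot: [-3.141, 0.0, 1.699]
wrist_force: [-0.3, -2.1, 4.2]
width: 0.0003
finger_force: 1.6
```

```bash
python3 -c "
from h import *
lid()"
```

```text
t 28.5 u -203.2 w 53.2 theta 0.064 r 206.2 F [-0.3 -2.1  4.2] y -0.0001 q [-0.02  0.14  1.42 -0.    1.59 -0.15]
```

Now 13 mm remain, so I'm easing at 1.5 mm per row.

Emit:
carry_out([
  [255,[0,0,1.5],0],
  [255,[0,0,1.5],0],
  [255,[0,0,1.5],0],
  [255,[0,0,1.5],0],
  [255,[0,0,1.5],0],
  [255,[0,0,1.5],0],
  [255,[0,0,1],0],
  [255,[0,0,1],0],
])

```text
time: 29.3
tool_pos: [0.5644, 0.0441, 0.1563]
ee_rot: [-3.142, 0.0, 1.699]
wrist_force: [0.6, -2.1, 2.9]
width: 0.0006
finger_force: 1.6
```

Emit:
carry_out([
  [255,[0,0,0],0],
  [255,[0,0,0],0],
])

```text
time: 29.5
tool_pos: [0.5643, 0.0445, 0.1561]
ee_rot: [-3.141, -0.001, 1.699]
wrist_force: [0.3, -0.9, 2.8]
width: 0.0004
finger_force: 0.9
```

Emit:
carry_out([
  [255,[0,0,1],0],
  [255,[0,0,0.5],0],
  [255,[0,0,0.5],0],
  [255,[0,0,0.5],0],
  [255,[0,0,0],0],
])

```text
time: 30.0
tool_pos: [0.5643, 0.0441, 0.1543]
ee_rot: [3.142, 0.0, 1.699]
wrist_force: [-1.0, -3.0, 4.4]
width: 0.0004
finger_force: 2.4
```

Emit:
carry_out([
  [255,[0,0,0.5],0],
  [255,[0,0,0.5],0],
  [255,[0,0,0],0],
])

```text
time: 30.3
tool_pos: [0.5644, 0.0441, 0.1543]
ee_rot: [3.141, 0.0, 1.699]
wrist_force: [-2.5, -2.1, 8.3]
width: 0.0004
finger_force: 4.0
```

Emit:
carry_out([
  [255,[0,0,0.7],0],
  [255,[0,0,0.7],0],
  [255,[0,0,0.7],0],
  [255,[0,0,0],0],
  [255,[0,0,0],0],
])

```text
time: 30.8
tool_pos: [0.5644, 0.0441, 0.1542]
ee_rot: [3.14, 0.001, 1.699]
wrist_force: [-5.2, -1.7, 15.0]
width: 0.0003
finger_force: 7.2
```

It's hard against the stop: height constant and force rising to 15 N. I'm lifting away.

Emit:
carry_out([
  [255,[0,0,-4],0],
  [255,[0,0,-10],0],
  [255,[0,0,-30],0],
  [255,[0,0,-40],0],
  [255,[0,0,-40],0],
  [255,[0,0,-30],0],
  [255,[0,0,0],0],
  [255,[0,0,0],0],
])

```text
time: 31.6
tool_pos: [0.5645, 0.0445, 0.3043]
ee_rot: [-3.142, -0.0, 1.7]
wrist_force: [-0.2, -0.3, -0.4]
width: 0.0006
finger_force: 0.0
```

```bash
python3 -c "
from h import *
lid()
s=snap('side','s5');t=snap('top','t5')
cv2.imwrite('pics/c5.png',np.hstack([cv2.resize(t,(400,300)),cv2.resize(s,(400,300))]))
d=cv2.absdiff(t,cv2.imread('pics/top0.png')).max(2);print(proj(robot.get_calibration('side'),(.3671,.2153,.14)),[proj(robot.get_calibration('side'),p) for p in [(.7445,.2644,.14),(.3838,-.0444,.14)]])"
```

```text
t 31.6 u -202.9 w 190.3 theta 0.609 r 275.3 F [-0.2 -0.3 -0.4] y 0.0002 q [-0.02  0.12  1.16  0.    1.85 -0.15]
[243.82837784 308.34542537] [array([128.70180591, 247.44002672]), array([302.2765339 , 243.10120569])]
```

View pics/c5.png

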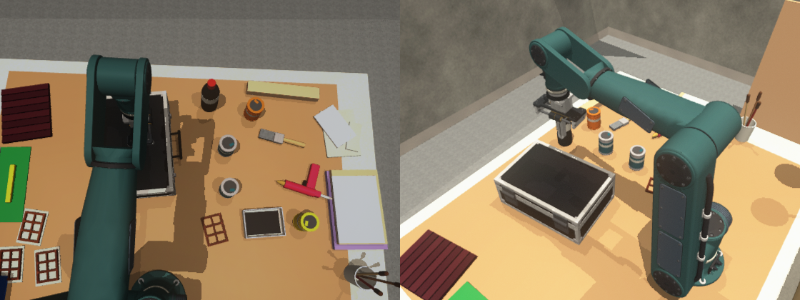

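The pictures show the lid shut flat on the case, with its corners where predicted. The two light tins are standing at their places and the gun, brush, tray and bottle are undisturbed. I'm handing in.

```bash
python3 -c "
from bench import robot
print(robot.close_job())"
```

```text
the job is handed in; nothing more can be done
None
```

The full tin (about 0.5 kg, the one beside the glue gun) stands upright in the middle bay, the two light tins are back in their places, the lid was eased fully shut, and the job was handed in at about 32 s; no verdict was returned.

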